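# Lay out the mould-making kit on the set-up board

## Robot

A 7-joint arm with a two-finger parallel gripper is mounted at the origin on a cart in front of the work surface, level with it; the furniture and walls round the work are solid. World frame = base frame: x ahead of the robot, y to its left, z up, the work surface at z = 0. Lengths are in m, angles in degrees, forces in N, time in s.
With the tool pointing down it reaches from about 0.425 to 0.95 m from the base axis. Payload 16.7 kg.
Tool frame: the origin (TCP) lies at the very end of the fingers, on their centre line; the grasp point (between the pads) lies 19 mm behind it (env.grip_depth is the distance from the TCP to the grasp point, in m); z points along the fingers, y is the direction in which the jaws open and shut (so a half turn about z gives the same grasp; the last joint's range is limited). The gripper opens to 94 mm and grips with 3 to 60 N. Pads are 16 mm wide; open, the fingers measure 119 mm over their backs; the gripper's body (75 mm by 177 mm) begins 78 mm behind the grasp point.
Start: joints at [62.195, 24.414, 4.234, 92.017, -1.954, 63.644, -3.845], TCP at [0.222, -0.637, 0.166] pointing down, gripper open.
Joint ranges: [-163.25, 163.25], [-28.42, 122.38], [-70.27, 78.77], [12.13, 141.07], [-58.53, 238.53], [9.26, 117.41], [-156.51, 156.51]. Speed limits (degrees/s): [108.29, 108.29, 136.94, 136.94, 172.46, 172.46, 172.46].

## Interface

Orientations are given as [roll, pitch, yaw] about the fixed x, y, z axes, in that order (R = Rz(yaw) Ry(pitch) Rx(roll)).
In Python, from plant import env, jaws, eyes, job gives the robot as it stands. Calls block until the motion is done:
- env.goto(position, orientation): joint-space move of the TCP to a pose.
- env.move_straight(position, attitude=None, rate=0.15, f_stop=None): straight line of the TCP; attitude=None keeps the orientation; rate is the mean speed in m/s. With f_stop (N) it stops when the force on the tool has changed by that much, and returns True; else False.
- env.set_joints(angles): joint-space move.
- jaws.set_gripper(opening): finger opening in m; the grip force is fixed at half the most; returns when the fingers have stopped.
- env.dwell(seconds).
- env.ik(position, orientation): joint angles nearest the present ones, or None.
- eyes.read_camera(name): name is "side" or "top"; returns (picture, depth): 480x640x3 uint8, red, green, blue; 480x640 float32, m along the optical axis (not along the pixel's ray), 0 where there is no reading.
- eyes.get_calibration(name): a dict with "vertical_fov" (degrees; the focal length in pixels is half the picture's height over the tangent of half this angle, whatever the lens; pixels are square), "cx", "cy" (the principal point, pixels), "xyz" and "rotation" of the camera in the world. Camera axes: x right, y down, z forward; pixel columns grow to the right and rows downward; lengths in m; the calibration is good to about 2 mm. A picture is of the moment at which its call begins. get_calibration takes no time and is no camera call.
A pose or a line that the arm cannot do raises env.Unreachable and nothing moves.
- job.close_job(): hands the job in, once; it reports no verdict.
Readings, each from a call of its own:
- env.read_t(): time.
- env.read_joint_pos(): joint angles.
- env.read_dq(): joint speeds.
- env.read_joint_efforts(): joint torques, N m.
- env.read_ee_pos(): TCP position.
- env.read_tcp_rot(): TCP orientation.
- env.read_wrist_force(): force on the tool from outside, world axes, zero at the start.
- env.read_torque(): the same for the moment, N m.
- env.read_grip_width(): finger opening in m.
Only numpy, scipy, OpenCV 4.12 (cv2) and the standard library are available. Lean on these libraries where they do the work, as an engineer would, in place of code of your own. Each camera call takes 0.05 s, during which the arm holds its last target.

## Task

Lay out the mould-making kit on the wooden set-up board, in this order: first lay the beech wedge flat on the oblong cork pad, along it; then stand the white-lidded jar on the round pad directly in front of the tape roll (on the robot's side of it), stand the blue-lidded jar on top of the white-lidded one, and last stand the plaster key, wide end down, on the round pad directly in front of the tin can. Centre each thing on what it stands on, and leave the tape roll and the tin can where they are.

Things in the scene. Friction and masses are not known exactly. Their poses are not given: they have to be found in the camera images.
- board: light wooden set-up board with dark end strips, fixed, 250 x 300 x 8 mm, lying on the bench (underside at z = 0). Origin: centre of its underside; x points to its back edge (away from the robot), y to its left, z up; it may be turned up to 0.3 rad. The tape roll and the tin can stand at its back, one left and one right, 130 mm behind a round pad each; which stands on which side varies
- pad_left: round cork pad, 66 mm across and 2 mm thick, fixed on the front left of the board (at x = -65, y = +85 mm in the board's frame). Origin: centre of its underside, its top 2 mm above; axes as the board's
- pad_right: round cork pad, 66 mm across and 2 mm thick, fixed on the front right of the board (at x = -65, y = -85 mm in the board's frame). Origin: centre of its underside, its top 2 mm above; axes as the board's
- pad_long: oblong cork pad, 122 x 42 x 2 mm, fixed on the board midway between the round pads (at x = -62, y = 0 mm in the board's frame), its long side along its x. Origin: centre of its underside, its top 2 mm above; axes as the board's
- tape: roll of yellowish paper tape lying flat, 100 mm across, 34 mm high, loose; origin: centre of its underside. Not to be moved
- can: open grey tin can, 75 mm across, 100 mm high, loose; origin: centre of its underside. Not to be moved
- wedge: beech wedge lying flat on the bench beside the board, 30 mm wide (its x), 110 mm long (its y), 22 mm high at the thick end and tapering to thin at the other, 40 g; origin: centre of its underside. Grasp it across its width at the middle; its sides are upright. Either end may point either way
- jar_white: closed jar with a white lid, standing on the bench, body 48 mm across, lid 50 mm across (from 58 mm up), 72 mm high, flat on top, about 140 g; origin: centre of its underside, z up
- jar_blue: closed jar with a blue lid, standing on the bench, body 48 mm across, lid 50 mm across (from 48 mm up), 62 mm high, about 140 g; origin: centre of its underside, z up
- key: small cream plaster register key, a blunt cone standing on its wide end, 30 mm across at the base and narrower at the top, 23 mm high, 12 g; grasp it low; origin: centre of its underside, z up
Not all that is in view belongs to the job. What is shaped like the jar_white but orange or purple is not meant.

How it is judged (in metres and radians):
On the way, in this order (a step that is already met when the one before it is completed fails the run):
1. the wedge lies along the oblong pad (horizontal distance between wedge and pad_long below 0.013 m and z of wedge in the frame of pad_long below 0.008 m and angle between wedge's own z axis and vertical below 0.12 rad and linear speed of wedge below 0.03 m/s and angle between the y axis of wedge and the x axis of pad_long, either way round below 0.2 rad), for 0.2 s.
2. the white-lidded jar stands on the round pad in front of the tape roll (((horizontal distance between tape and pad_left below 0.165 m and (horizontal distance between jar_white and pad_left below 0.013 m and z of jar_white in the frame of pad_left below 0.008 m and angle between jar_white's own z axis and vertical below 0.12 rad and linear speed of jar_white below 0.03 m/s)) or (horizontal distance between tape and pad_right below 0.165 m and (horizontal distance between jar_white and pad_right below 0.013 m and z of jar_white in the frame of pad_right below 0.008 m and angle between jar_white's own z axis and vertical below 0.12 rad and linear speed of jar_white below 0.03 m/s)))), for 0.2 s.
3. the blue-lidded jar stands on the white-lidded jar (horizontal distance between jar_blue and jar_white below 0.013 m and z of jar_blue in the frame of jar_white between 0.067 and 0.077 m and angle between jar_blue's own z axis and vertical below 0.12 rad and linear speed of jar_blue below 0.03 m/s), for 0.2 s.
4. the plaster key stands on the round pad in front of the tin can (((horizontal distance between can and pad_left below 0.165 m and (horizontal distance between key and pad_left below 0.013 m and z of key in the frame of pad_left below 0.008 m and angle between key's own z axis and vertical below 0.12 rad and linear speed of key below 0.03 m/s)) or (horizontal distance between can and pad_right below 0.165 m and (horizontal distance between key and pad_right below 0.013 m and z of key in the frame of pad_right below 0.008 m and angle between key's own z axis and vertical below 0.12 rad and linear speed of key below 0.03 m/s)))), for 0.2 s.
At the end, for the whole second after the job is handed in: Wedge flat along the oblong pad (13 mm, 0.2 rad); white-lidded jar upright on the round pad in front of the tape roll, blue-lidded jar upright on it, key upright on the round pad in front of the can (each within 13 mm of centre); all at rest; tape roll and can not moved over 20 mm (all of step 1 and all of step 3 and ((horizontal distance between tape and pad_left below 0.165 m and (horizontal distance between jar_white and pad_left below 0.013 m and z of jar_white in the frame of pad_left below 0.008 m and angle between jar_white's own z axis and vertical below 0.12 rad and linear speed of jar_white below 0.03 m/s)) or (horizontal distance between tape and pad_right below 0.165 m and (horizontal distance between jar_white and pad_right below 0.013 m and z of jar_white in the frame of pad_right below 0.008 m and angle between jar_white's own z axis and vertical below 0.12 rad and linear speed of jar_white below 0.03 m/s))) and ((horizontal distance between can and pad_left below 0.165 m and (horizontal distance between key and pad_left below 0.013 m and z of key in the frame of pad_left below 0.008 m and angle between key's own z axis and vertical below 0.12 rad and linear speed of key below 0.03 m/s)) or (horizontal distance between can and pad_right below 0.165 m and (horizontal distance between key and pad_right below 0.013 m and z of key in the frame of pad_right below 0.008 m and angle between key's own z axis and vertical below 0.12 rad and linear speed of key below 0.03 m/s)))); the robot touches nothing.
It fails at once if the tape roll or the tin can is moved from its place (20 mm) (distance of any of tape, can from where it was at the start of the episode above 0.02 m).
It also fails if it takes over 125 s, if anything falls off the work surface, if the arm or the gripper's body presses on something with over 40 N, if the wrist force passes 120 N, or if a joint passes its speed limit or range.

## Working session

There is one attempt and no reset: what is moved stays moved. The work goes in short steps, each a Python script; the robot and the scene stay as the last script left them, time stands still between calls to the robot, and variables do not carry over. Pictures are saved under pics/ and viewed, and the job is handed in when it is done.

```bash
ls; mkdir -p pics; python3 - <<'E'
from plant import env,jaws,eyes,job
import cv2,numpy as np
for n in ("side","top"):
    p,d=eyes.read_camera(n); cv2.imwrite(f"pics/{n}0.png",p[:,:,::-1]); np.savez(f"{n}0.npz",p=p,d=d)
    c=eyes.get_calibration(n); print(n,c)
print(env.read_t(),env.read_ee_pos(),env.read_tcp_rot(),env.grip_depth)
E
```

```text
pics
side {'vertical_fov': 46.65460373429201, 'cx': 321.5416664685615, 'cy': 242.27646493137482, 'xyz': array([ 0.06014515, -0.97496364,  0.52158523]), 'rotation': array([-114.25532718,    0.36020675,  -27.01111276])}
top {'vertical_fov': 50.7599838435426, 'cx': 317.8531746793692, 'cy': 230.95832849337012, 'xyz': array([0.40994853, 0.00743471, 1.28909922]), 'rotation': array([-1.72932980e+02, -1.67367298e-03, -9.12469527e+01])}
0.1 [ 0.22224088 -0.63689862  0.16492028] [-1.79931967e+02  6.14260082e-03  1.92386743e+01] 0.0188
```

View pics/top0.png

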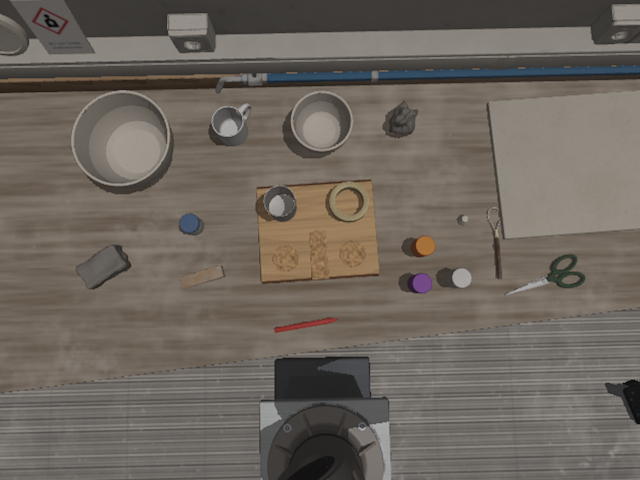

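View pics/side0.png

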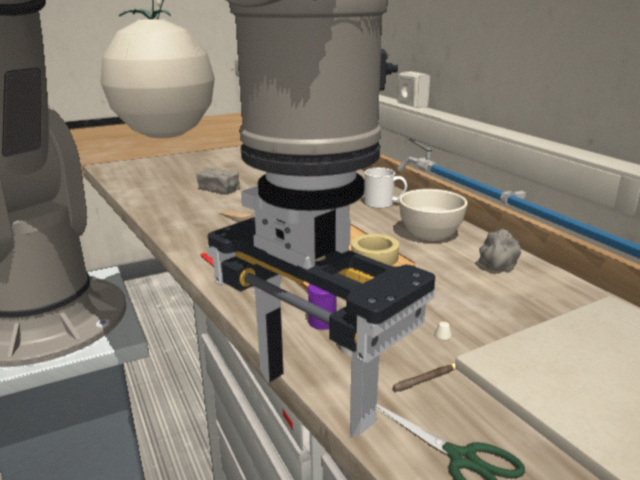

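The top view shows everything: wedge (203,277), blue jar (190,224), white jar (460,278), purple (421,283) and orange (425,246) lookalikes, key (463,219), can (280,203) back left, tape (349,201) back right. So white/blue go on the right pad and the key on the left one. Next I measure them and enlarge the crops.

```bash
cat > h.py <<'E'
import numpy as np,cv2
from scipy.spatial.transform import Rotation as Ro
def cam(c,h=480):
    f=h/2/np.tan(np.radians(c['vertical_fov'])/2)
    r=c['rotation']; r=np.array(r)
    R=r if r.shape==(3,3) else Ro.from_euler('xyz',r,degrees=True).as_matrix()
    return f,c['cx'],c['cy'],R,np.array(c['xyz'])
def onplane(c,uv,z):
    f,cx,cy,R,t=cam(c); uv=np.atleast_2d(uv).astype(float)
    r=np.c_[(uv[:,0]-cx)/f,(uv[:,1]-cy)/f,np.ones(len(uv))]@R.T
    s=(z-t[2])/r[:,2]; return t+r*s[:,None]
def cloud(c,d):
    f,cx,cy,R,t=cam(c); v,u=np.mgrid[:480,:640]
    P=np.stack([(u-cx)/f*d,(v-cy)/f*d,d],-1)@R.T+t
    P[d<=0]=np.nan; return P
def proj(c,X):
    f,cx,cy,R,t=cam(c); q=(np.atleast_2d(X)-t)@R; return np.c_[f*q[:,0]/q[:,2]+cx,f*q[:,1]/q[:,2]+cy]
E
python3 - <<'E'
from plant import eyes
from h import *
a=np.load('top0.npz'); p,d=a['p'],a['d']; c=eyes.get_calibration('top')
P=cloud(c,d); np.save('P0.npy',P)
for n,(u,v) in dict(bench=(230,330),bench2=(440,180),wedge=(203,277),blue=(190,223),white=(460,278),purple=(421,283),orange=(425,246),key=(463,219),tape=(333,203),can=(280,190),board=(317,195),pl=(286,258),pr=(352,253),long=(319,262)).items():
    print(n,np.round(P[v,u],4))
s=a['p'];
cv2.imwrite('pics/c1.png',cv2.resize(p[170:295,170:300,::-1],None,fx=6,fy=6,interpolation=cv2.INTER_CUBIC)[:,:800][:600] if 0 else cv2.resize(p[170:295,250:390,::-1],(700,625)[:1]+(600,),interpolation=cv2.INTER_CUBIC))
l=cv2.resize(p[200:300,165:245,::-1],(400,500),interpolation=cv2.INTER_CUBIC)
r=cv2.resize(p[200:300,400:480,::-1],(400,500),interpolation=cv2.INTER_CUBIC)
cv2.imwrite('pics/c2.png',np.hstack([l,r]))
E
```

```text
bench [0.3245 0.2294 0.0009]
bench2 [ 0.6965 -0.3168 -0.0011]
wedge [0.4578 0.2953 0.0123]
blue [0.5887 0.3171 0.0603]
white [ 0.4398 -0.3336  0.0735]
purple [ 0.4299 -0.2403  0.0708]
orange [ 0.5184 -0.2534  0.0738]
key [ 0.5888 -0.3627  0.0266]
tape [ 0.6334 -0.0352  0.0464]
can [0.6675 0.0959 0.0543]
board [0.661  0.0041 0.0132]
pl [0.5011 0.0859 0.0126]
pr [ 0.5103 -0.0813  0.0098]
long [0.4893 0.0028 0.011 ]
```

View pics/c1.png

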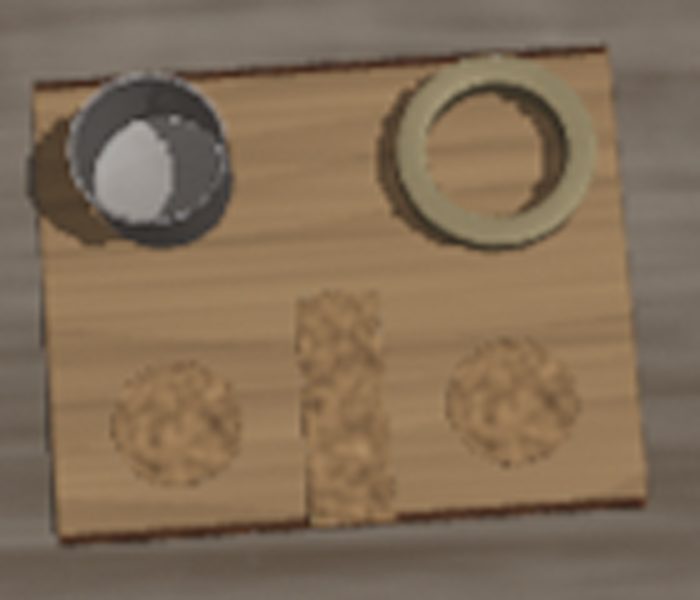

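View pics/c2.png

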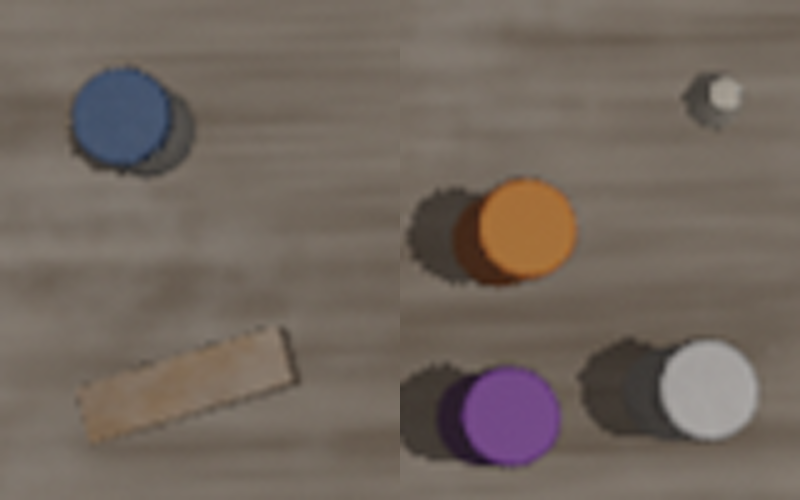

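Crops confirm: blue lid (190,223), wedge with its thick end to the right (dark end face at about (223,271)), key (465,219). The white jar at (461,278) is the only white-lidded one of the three lookalikes (purple 421,283; orange 425,246). The can is at the back left, the tape at the back right.

```bash
python3 - <<'E'
from plant import eyes
from h import *
a=np.load('top0.npz'); p,d=a['p'],a['d']; c=eyes.get_calibration('top'); P=np.load('P0.npy')
hsv=cv2.cvtColor(p,cv2.COLOR_RGB2HSV); 
def comp(m,u,v):
    n,l,s,ce=cv2.connectedComponentsWithStats(m.astype(np.uint8)); 
    w=l[v,u]
    return (l==w)&m, s[w], ce[w]
H,S,V=[hsv[...,i].astype(int) for i in range(3)]
for n,(u,v) in dict(wedge=(203,277),blue=(190,223),white=(460,278),key=(464,219),board=(317,195),bench=(230,260),tape=(333,203)).items(): print(n,hsv[v,u])
R={}
for n,u,v,z,tol in (('blue',190,223,.062,14),('white',461,278,.072,14),('key',464,219,.023,20),('tape',333,203,.042,14)):
    m=np.abs(p.astype(int)-p[v,u]).max(-1)<tol*1.5
    k,s,ce=comp(m,u,v)
    cn=cv2.findContours(k.astype(np.uint8),cv2.RETR_EXTERNAL,cv2.CHAIN_APPROX_NONE)[0][0][:,0]
    W=onplane(c,cn,z)[:,:2].astype(np.float32)
    e=cv2.minEnclosingCircle(W); 
    print(n,s,ce,'centre(area)',onplane(c,ce,z)[0],'circ',np.round(e[0],4),'diam',round(2*e[1]*1000,1))
E
```

```text
wedge [ 15  69 130]
blue [109  92 108]
white [ 10   9 165]
key [ 18  27 160]
board [ 16 104 147]
bench [ 15  51 111]
tape [ 21  75 147]
blue [180 214  18  18 274] [188.52919708 222.5       ] centre(area) [0.58979955 0.32030312 0.062     ] circ [0.59   0.3202] diam 46.6
white [453 269  18  18 267] [461.48689139 277.53183521] centre(area) [ 0.44084679 -0.33763295  0.072     ] circ [ 0.4407 -0.3375] diam 44.0
key [462 216   7   6  32] [464.8125 218.25  ] centre(area) [ 0.59116985 -0.36840559  0.023     ] circ [ 0.5918 -0.3689] diam 16.4
tape [ 259  182  122   99 6433] [324.96688948 230.21187626] centre(area) [ 0.56600036 -0.01367643  0.042     ] circ [0.5652 0.0052] diam 361.9
```

```bash
python3 - <<'E'
from plant import eyes
from h import *
a=np.load('top0.npz'); p,d=a['p'],a['d']; c=eyes.get_calibration('top')
hsv=cv2.cvtColor(p,cv2.COLOR_RGB2HSV)
for n,sl,z in (('board',(slice(170,295),slice(250,390)),.008),('wedge',(slice(255,295),slice(172,235)),.011)):
    S=hsv[...,1][sl]; 
    t,m=cv2.threshold(S,0,255,cv2.THRESH_BINARY+cv2.THRESH_OTSU)
    m=cv2.morphologyEx(m,cv2.MORPH_OPEN,np.ones((3,3)))
    cs=cv2.findContours(m,cv2.RETR_EXTERNAL,cv2.CHAIN_APPROX_NONE)[0]; k=max(cs,key=cv2.contourArea)[:,0]+[sl[1].start,sl[0].start]
    hull=cv2.convexHull(k.astype(np.int32))
    W=onplane(c,k,z)[:,:2].astype(np.float32)
    r=cv2.minAreaRect(W); print(n,t,r, 'box px',np.round(cv2.boxPoints(cv2.minAreaRect(k.astype(np.float32))),1).tolist())
    q=p[sl][...,::-1].copy(); f=5 if n=='board' else 10
    q=cv2.resize(q,None,fx=f,fy=f,interpolation=cv2.INTER_NEAREST)
    cv2.polylines(q,[((hull[:,0]-[sl[1].start,sl[0].start])*f+f//2).astype(np.int32)],True,(0,255,0),1)
    cv2.imwrite(f'pics/o_{n}.png',q[:600,:800])
E
```

```text
board 76.0 ((0.5698884129524231, 0.006140381097793579), (0.2485358715057373, 0.3004787862300873), 2.750509023666382) box px [[254.39999389648438, 187.0], [372.8999938964844, 178.6999969482422], [379.6000061035156, 275.1000061035156], [261.20001220703125, 283.5]]
wedge 59.0 ((0.45777052640914917, 0.30538707971572876), (0.031192386522889137, 0.09571339190006256), 17.264284133911133) box px [[178.8000030517578, 277.3999938964844], [215.39999389648438, 265.20001220703125], [219.3000030517578, 276.8999938964844], [182.6999969482422, 289.1000061035156]]
```

View pics/o_board.png

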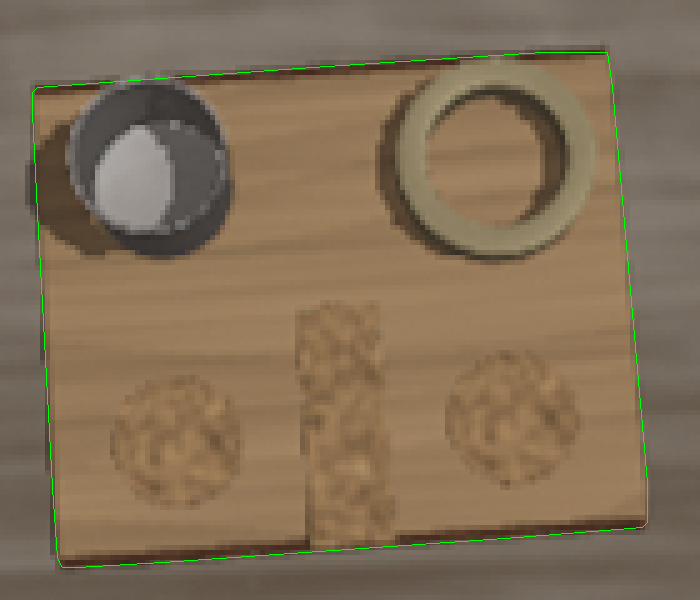

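View pics/o_wedge.png

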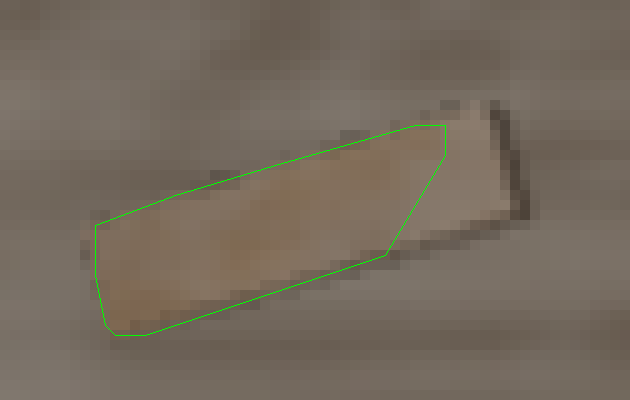

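```bash
python3 - <<'E'
from plant import eyes
from h import *
c=eyes.get_calibration('top')
o=np.array([250,170])
K=np.array([[33,88],[608,53],[647,527],[60,567]])/5+o-.4   # TL TR BR BL
W=onplane(c,K,.008)[:,:2]; TL,TR,BR,BL=W
print(np.round(W,4)); print('widths',np.linalg.norm(TL-TR),np.linalg.norm(BL-BR),np.linalg.norm(TL-BL),np.linalg.norm(TR-BR))
ex=(TL-BL)+(TR-BR); ey=(TL-TR)+(BL-BR)
print('yaws x,y:',np.degrees(np.arctan2(ex[1],ex[0])),np.degrees(np.arctan2(-ey[0],ey[1])),'centre',W.mean(0))
C=W.mean(0); th=np.arctan2(ex[1],ex[0])/2+np.arctan2(-ey[0],ey[1])/2
R=np.array([[np.cos(th),-np.sin(th)],[np.sin(th),np.cos(th)]])
m=onplane(c,np.array([[177,442],[512,418],[345.5,426]])/5+o-.4,.010)[:,:2]
for n,v,q in zip(('L','R','long'),([-.065,.085],[-.065,-.085],[-.062,0]),m): print(n,np.round(C+R@np.array(v),4),'seen',np.round(q,4))
print('pads yaw',np.degrees(np.arctan2(-(m[0]-m[1])[0],(m[0]-m[1])[1])))
o=np.array([172,255])-.5
thin=onplane(c,np.array([[8.5,21.5],[10.8,33.5]])+o,.002)[:,:2]; thk=onplane(c,np.array([[49,10],[51.3,21.8]])+o,.022)[:,:2]
print('wedge widths',np.linalg.norm(thin[0]-thin[1]),np.linalg.norm(thk[0]-thk[1]))
a,b=thin.mean(0),thk.mean(0); print('len',np.linalg.norm(a-b),'c',(a+b)/2,'dir',np.degrees(np.arctan2(*(a-b)[::-1])))
# tape outline ellipse at top z=.042
t=onplane(c,np.array([[395,155],[597,155],[495,59],[495,250]])/5+np.array([250,170])-.4,.042)[:,:2]; print('tape',t.round(4).tolist())
E
```

```text
[[ 0.6859  0.1605]
 [ 0.6979 -0.1367]
 [ 0.4534 -0.1479]
 [ 0.4397  0.1485]]
widths 0.29743979207840454 0.296780619917171 0.24646804443799397 0.244749609279144
yaws x,y: 2.7003785854275426 2.4697834077527685 centre [0.56920941 0.00607004]
L [0.5004 0.0881] seen [0.5013 0.0886]
R [ 0.5081 -0.0818] seen [ 0.5098 -0.0813]
long [0.5073 0.0033] seen [0.5076 0.0031]
pads yaw 2.857459208825503
wedge widths 0.03099981346773273 0.030133190914226796
len 0.10940522948082289 c [0.45987929 0.29968843] dir 103.79879311371921
tape [[0.6405, -0.0245], [0.6383, -0.1256], [0.6884, -0.076], [0.5914, -0.0732]]
```

Board corners, pads (66 mm, spaced as given) and wedge (31 × 109 mm) all agree with the given sizes to about 2 mm. Next I check reach, wrist options and the hanging sphere.

```bash
python3 - <<'E'
from plant import env,eyes
from h import *
d=np.load('side0.npz')['d']; P=cloud(eyes.get_calibration('side'),d); print('sphere',P[75,158],P[110,190], 'key side',P[330,443],'purple',P[305,321])
for n,(x,y),ys in (('wedge',(.46,.2997),(103.8,-76.2)),('long',(.5075,.0032),(2.7,182.7)),('white',(.441,-.3375),(0,90,45,-45,-90,180,135)),('R',(.509,-.0815),(2.7,92.7,182.7,-87.3)),('blue',(.59,.3202),(0,90,180,-90)),('key',(.59,-.368),(0,90,180,-90)),('L',(.501,.088),(2.7,182.7))):
    for y_ in ys:
        for z in (.02,.25):
            q=env.ik([x,y,z],[180,0,y_]); print(n,y_,z,None if q is None else np.round(q).astype(int))
E
```

```text
sphere [0.46997912 1.11009137 0.25521225] [0.57523495 1.12738948 0.1195067 ] key side [ 0.58545236 -0.37572129  0.01462123] purple [ 0.41897508 -0.26253008  0.04824028]
wedge 103.8 0.02 [  3  34 -55 113  35  52 -56]
wedge 103.8 0.25 [ 15  20 -67  99  19  74 -43]
wedge -76.2 0.02 [  6  36 -59 113  38  54 121]
wedge -76.2 0.25 [  9  17 -59 100  15  72 141]
long 2.7 0.02 [  11   21  -22  119   12   41 -106]
long 2.7 0.25 [ 20   6 -29 106   3  69 -98]
long 182.7 0.02 [ 30  26 -45 118  26  46  62]
long 182.7 0.25 [ 34   8 -45 105   6  69  79]
white 0 0.02 [ 31  24   0 114   0  42 -59]
white 0 0.25 [ 31   9  -1 101   0  69 -59]
white 90 0.02 [ 44  24 -17 114  10  43  22]
white 90 0.25 [ 45  10 -17 101   3  70  28]
white 45 0.02 [ 37  24  -8 114   5  42 -19]
white 45 0.25 [ 38  10  -8 101   2  69 -16]
white -45 0.02 [  24   24    8  115   -5   42 -100]
white -45 0.25 [  26    9    5  102   -1   69 -103]
white -90 0.02 [  17   24   17  115  -11   42 -139]
white -90 0.25 [  21    9   12  102   -2   69 -147]
white 180 0.02 [ 57  27 -32 113  20  46 103]
white 180 0.25 [ 57  12 -31 100   6  70 1
[... 607 characters left out ...]
0.02 [  8  50 -66  96  49  67  20]
blue 180 0.25 [  7  33 -62  84  29  81  34]
blue -90 0.02 [  5  46 -59  96  44  64 113]
blue -90 0.25 [  5  31 -59  84  27  80 125]
key 0 0.02 [ 26  34   0  95   0  50 -63]
key 0 0.25 [ 27  23   0  83   0  74 -63]
key 90 0.02 [ 37  35 -15  95  11  52  18]
key 90 0.25 [ 38  24 -16  82   7  75  21]
key 180 0.02 [ 49  38 -32  94  23  55  99]
key 180 0.25 [ 49  26 -33  81  14  76 106]
key -90 0.02 [  14   36   19   96  -14   50 -142]
key -90 0.25 [  16   24   16   84   -7   73 -148]
L 2.7 0.02 [  10   23  -33  119   18   43 -121]
L 2.7 0.25 [  20    8  -41  105    6   69 -110]
L 182.7 0.02 [ 28  30 -56 118  34  49  45]
L 182.7 0.25 [ 30  10 -52 104   8  70  68]
```

```bash
cat >> h.py <<'E'
def snap(tag):
    from plant import eyes
    for n in ('top','side'):
        p,d=eyes.read_camera(n); np.savez(f'{n}_{tag}.npz',p=p,d=d); cv2.imwrite(f'pics/{n}_{tag}.png',p[:,:,::-1])
def st():
    from plant import env,jaws
    print('t',round(float(env.read_t()),2),'tcp',np.round(env.read_ee_pos(),4),'rot',np.round(env.read_tcp_rot(),1),'w',round(float(env.read_grip_width()),4),'F',np.round(env.read_wrist_force(),1))
E
python3 - <<'E'
from plant import env,jaws
from h import *
o=[180,0,103.8]
env.move_straight([.222,-.637,.25],rate=.3)
env.goto([.46,.2997,.22],o); st()
jaws.set_gripper(.06)
env.move_straight([.46,.2997,.06],rate=.25); 
print(env.move_straight([.46,.2997,.004],rate=.06,f_stop=8)); st()
jaws.set_gripper(0.0); st()
env.move_straight([.46,.2997,.12],rate=.15); st()
snap('a')
E
```

```text
t 3.91 tcp [0.4604 0.2992 0.2199] rot [-180.     0.   103.7] w 0.0939 F [-0.5 -0.7  0.3]
False
t 6.48 tcp [0.4601 0.2999 0.0043] rot [180.   -0.  103.8] w 0.0602 F [ 0.3 -0.3 -0.6]
t 7.47 tcp [0.46   0.2997 0.004 ] rot [-180.     0.   103.8] w 0.0006 F [-0.7  0.6  0.5]
t 8.4 tcp [0.4597 0.2992 0.1192] rot [-179.9    0.   103.8] w 0.0004 F [ 0.2 -0.2  0.1]
```

View pics/side_a.png

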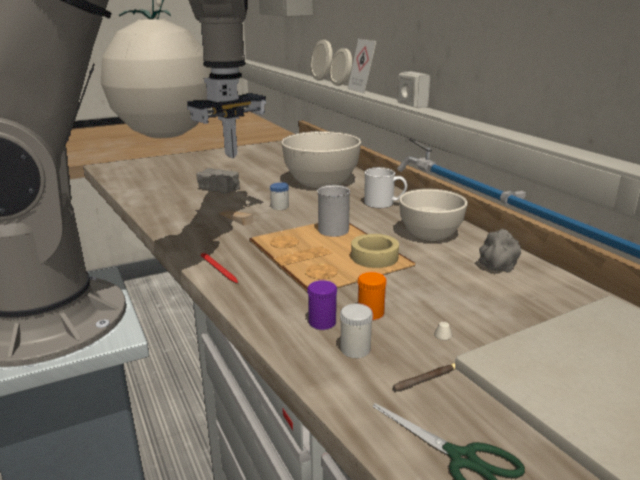

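View pics/top_a.png

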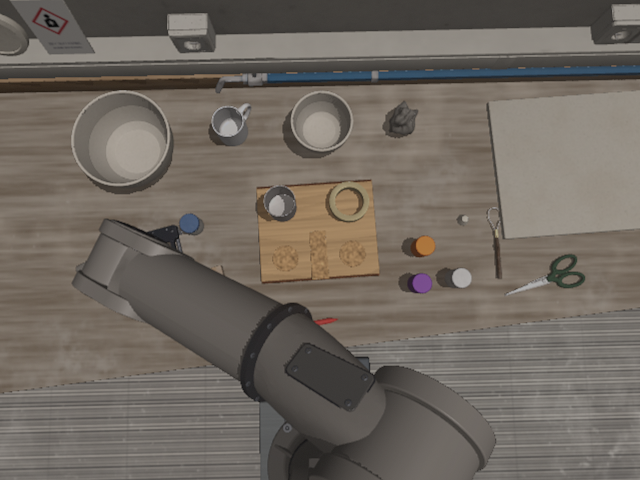

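The grasp missed: the jaws closed on nothing. The wedge's right end is still at (222,271) in the top view. I'll see where the calibration puts the TCP compared with where the fingers appear.

```bash
python3 - <<'E'
from plant import eyes,env
from h import *
T=[.4597,.2992,.1192]; cs=eyes.get_calibration('side'); ct=eyes.get_calibration('top')
print('side',proj(cs,T),'wedge',proj(cs,[.46,.2997,.012]),'top',proj(ct,T))
P=cloud(cs,np.load('side_a.npz')['d'])
for u,v in ((231,150),(231,155),(236,150),(242,215),(250,217),(280,187)): print(u,v,P[v,u].round(3))
p=np.load('side_a.npz')['p']; q=p[80:240,180:300,::-1]
cv2.imwrite('pics/c3.png',cv2.resize(q,None,fx=3.7,fy=3.7,interpolation=cv2.INTER_CUBIC))
E
```

```text
side [[231.8559889  171.90969126]] wedge [[234.97078442 212.59196428]] top [[190.84698047 274.71071672]]
231 150 [0.458 0.289 0.177]
231 155 [0.457 0.288 0.165]
236 150 [0.47  0.287 0.175]
242 215 [0.466 0.263 0.017]
250 217 [0.481 0.246 0.015]
280 187 [0.587 0.302 0.059]
```

View pics/c3.png

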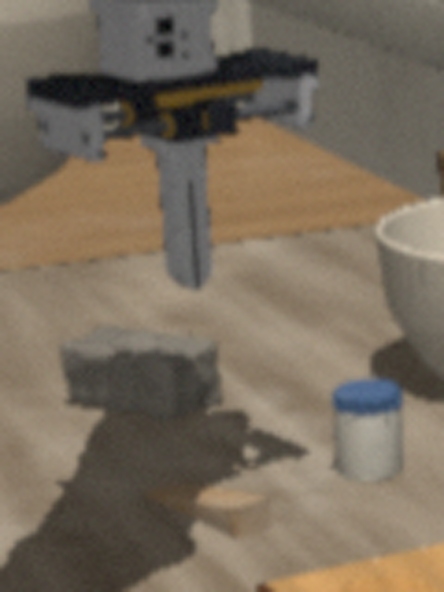

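```bash
python3 - <<'E'
from plant import eyes,env
from h import *
cs=eyes.get_calibration('side'); T=np.array([.2222,-.6369,.1649]); print(proj(cs,[T,T+[0,0,.036]]))
y=np.radians(19.24-90); j=np.array([np.cos(y),np.sin(y),0]); print('fingers inner', proj(cs,[T+.047*j,T-.047*j]))
P=cloud(cs,np.load('side0.npz')['d'])
for u,v in ((271,375),(271,340),(362,425),(362,400)): print(u,v,P[v,u].round(3))
env.dwell(.3)
P0=eyes.read_camera('side'); P=cloud(cs,P0[1])
st(); 
for v in range(145,176,3): print(v,P[v,231].round(3))
E
```

```text
[[313.65844967 437.51504633]
 [313.14617843 405.03250292]]
fingers inner [[354.3557344  466.13818606]
 [277.63127853 412.17648233]]
271 375 [ 0.201 -0.596  0.212]
271 340 [ 0.203 -0.595  0.247]
362 425 [ 0.234 -0.697  0.222]
362 400 [ 0.234 -0.697  0.247]
t 8.85 tcp [0.4599 0.2997 0.1198] rot [-180.    -0.   103.8] w 0.0004 F [ 0.3 -0.4 -0.1]
145 [0.459 0.288 0.189]
148 [0.458 0.286 0.182]
151 [0.457 0.284 0.176]
154 [0.458 0.288 0.167]
157 [0.457 0.287 0.16 ]
160 [ 0.622  0.817 -0.002]
163 [ 0.612  0.785 -0.003]
166 [ 0.601  0.754 -0.004]
169 [ 0.591  0.724 -0.005]
172 [0.527 0.523 0.049]
175 [0.519 0.5   0.047]
```

The fingertips sit about 37 mm higher than the reported TCP, in the start picture too, while bench objects check out in both cameras. I'll probe the bench by touch at a clear spot to settle that offset.

```bash
python3 - <<'E'
from plant import eyes,env
from h import *
x,y=.52,.235
env.move_straight([x,y,.12],rate=.25)
env.move_straight([x,y,.02],rate=.15)
print(env.move_straight([x,y,-.06],rate=.03,f_stop=5)); st()
snap('b')
P=cloud(eyes.get_calibration('side'),np.load('side_b.npz')['d'])
print(proj(eyes.get_calibration('side'),[x,y,0]),proj(eyes.get_calibration('top'),[x,y,0.06]))
p=np.load('side_b.npz')['p']; q=p[100:260,190:310,::-1]
cv2.imwrite('pics/c4.png',cv2.resize(q,None,fx=3.7,fy=3.7,interpolation=cv2.INTER_CUBIC))
E
```

```text
True
t 11.96 tcp [ 0.52    0.235  -0.0396] rot [-180.     0.   103.8] w 0.0007 F [-0.6 -0.5  7.5]
[[266.7854522  221.30373112]] [[223.48453419 250.22283471]]
```

View pics/c4.png

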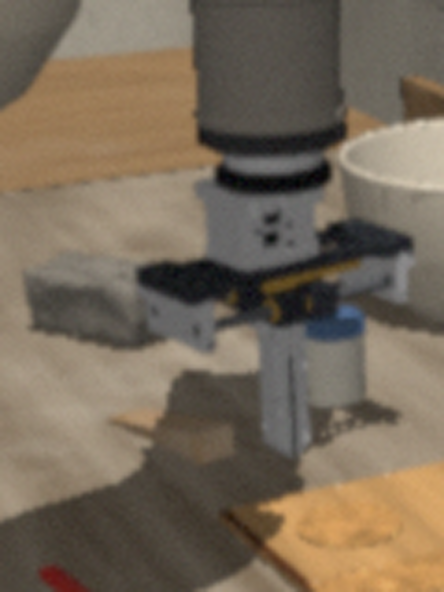

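View pics/top_b.png

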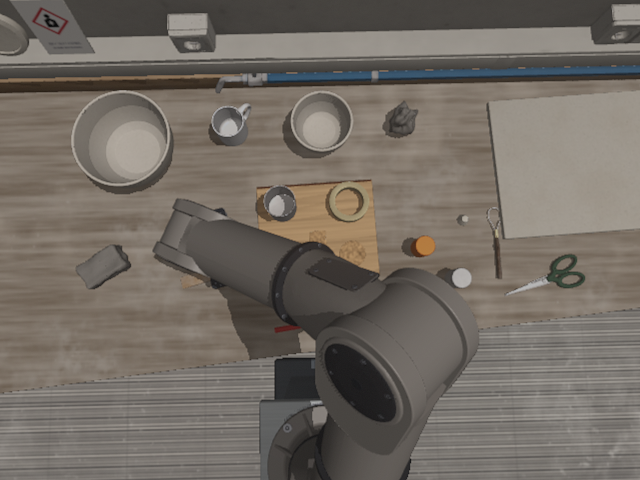

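Touch settles it: the bench is met at reported z = −0.039, agreeing with the picture (fingertip at (266,222), prediction (267,221), so xy is fine). The real tip is therefore 39 mm above the reported TCP, and I'll correct for it everywhere. Retrying the wedge.

```bash
cat >> h.py <<'E'
OFF=.039
def up(x,y,z,rate=.2,**k):
    from plant import env
    return env.move_straight([x,y,z-OFF],rate=rate,**k)
def go(x,y,z,yaw):
    from plant import env
    return env.goto([x,y,z-OFF],[180,0,yaw])
E
python3 - <<'E'
from plant import env,jaws
from h import *
up(.52,.235,.10)
up(.46,.2997,.08)
jaws.set_gripper(.06)
print(up(.46,.2997,.004,rate=.07,f_stop=8)); st()
jaws.set_gripper(0.0); st()
up(.46,.2997,.14); st()
snap('c')
p=np.load('side_c.npz')['p']; q=p[60:240,170:310,::-1]
cv2.imwrite('pics/c5.png',cv2.resize(q,None,fx=3.3,fy=3.3,interpolation=cv2.INTER_CUBIC))
E
```

```text
False
t 15.57 tcp [ 0.4602  0.2999 -0.0346] rot [-180.    -0.   103.8] w 0.0598 F [ 1.3  0.4 -0.5]
t 16.16 tcp [ 0.4601  0.2997 -0.0349] rot [-179.9    0.   103.8] w 0.0295 F [-0.8 -0.4  2.6]
t 16.99 tcp [0.4596 0.2991 0.1   ] rot [-179.9    0.   103.8] w 0.0294 F [ 0.  -0.6 -1.3]
```

View pics/c5.png

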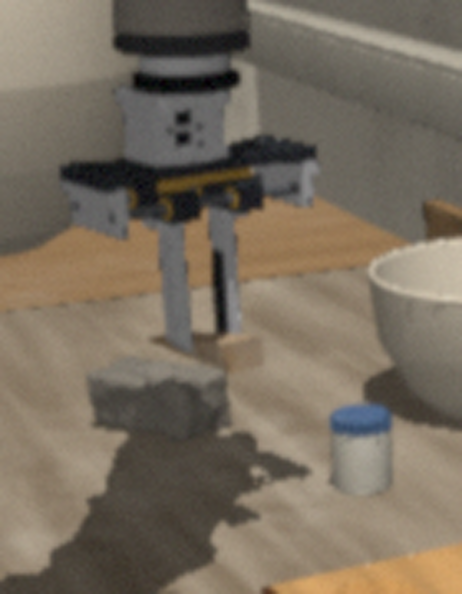

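The wedge is held (29.4 mm opening). Placing it.

```bash
python3 - <<'E'
from plant import env,jaws
from h import *
go(.5075,.0032,.16,182.7); st()
up(.5075,.0032,.03,rate=.15)
print(up(.5075,.0032,.0135,rate=.03,f_stop=4)); st()
jaws.set_gripper(.05); st()
up(.5075,.0032,.15)
go(.441,-.3375,.2,90)
st(); snap('d')
p=np.load('top_d.npz')['p'];cv2.imwrite('pics/c6.png',cv2.resize(p[170:295,250:390,::-1],None,fx=4.8,fy=4.8,interpolation=cv2.INTER_CUBIC))
E
```

```text
t 18.95 tcp [0.5075 0.0037 0.1209] rot [ 180.    -0.  -177.3] w 0.0295 F [-0.4  0.3 -0.6]
True
t 20.5 tcp [ 0.5073  0.0031 -0.0252] rot [-180.    -0.  -177.3] w 0.0293 F [1.3 0.  3.6]
t 21.03 tcp [ 0.507   0.003  -0.0252] rot [ 180.    -0.  -177.3] w 0.0499 F [-0.5  0.2 -0.5]
t 23.18 tcp [ 0.4416 -0.3361  0.1606] rot [-180.    -0.    90.2] w 0.0498 F [ 0.3 -0.2  0.9]
```

View pics/c6.png

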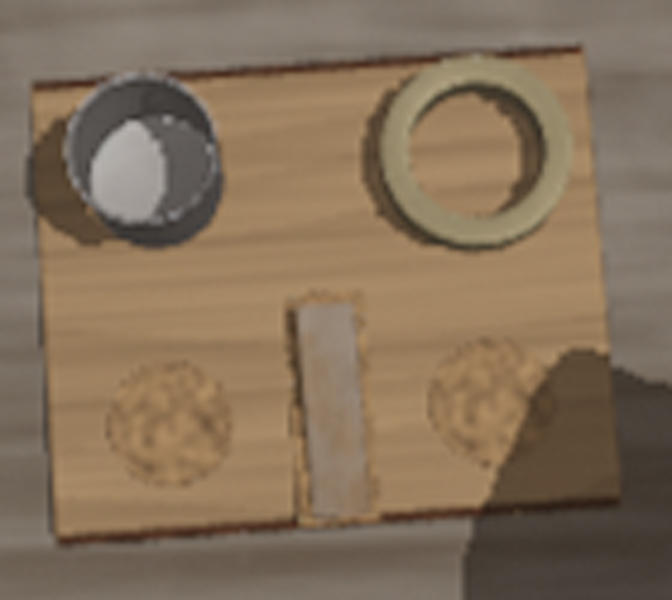

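View pics/side_d.png

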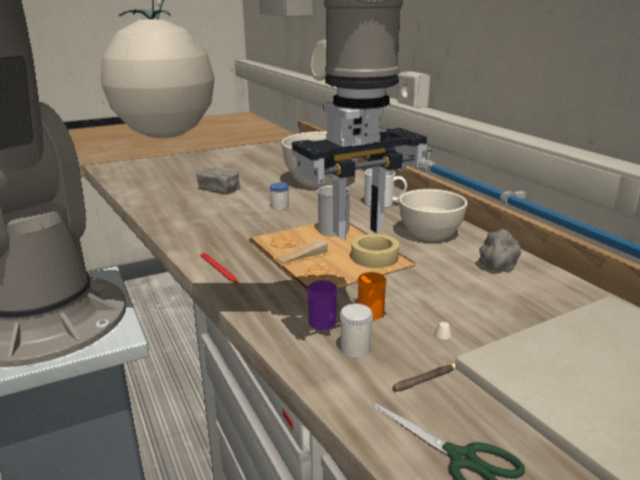

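Wedge lies centred along the oblong pad (crop (332,410)), tape and can unmoved. Now the white jar.

```bash
python3 - <<'E'
from plant import env,jaws
from h import *
jaws.set_gripper(.09)
x,y=.441,-.3375
up(x,y,.10)
print(up(x,y,.018,rate=.08,f_stop=8)); st()
jaws.set_gripper(0.0); st()
up(x,y,.17); st()
go(.509,-.0815,.17,92.7); st()
up(.509,-.0815,.045,rate=.15)
print(up(.509,-.0815,.0265,rate=.025,f_stop=4)); st()
snap('e')
E
```

```text
False
t 25.88 tcp [ 0.4413 -0.3377 -0.0205] rot [180.   0.  90.] w 0.0901 F [ 0.5 -0.1  0.4]
t 26.62 tcp [ 0.441  -0.3375 -0.021 ] rot [180.   0.  90.] w 0.0482 F [-0.3 -0.   1.9]
t 27.52 tcp [ 0.4403 -0.3372  0.1299] rot [-179.9   -0.    90. ] w 0.0484 F [ 0.1  0.2 -1.9]
t 28.56 tcp [ 0.5087 -0.0829  0.1306] rot [-180.     0.    92.6] w 0.0482 F [-0.5 -0.5 -1.8]
True
t 30.19 tcp [ 0.5087 -0.0815 -0.0111] rot [-180.    -0.    92.7] w 0.0479 F [-0.5 -1.2  6.6]
```

View pics/side_e.png

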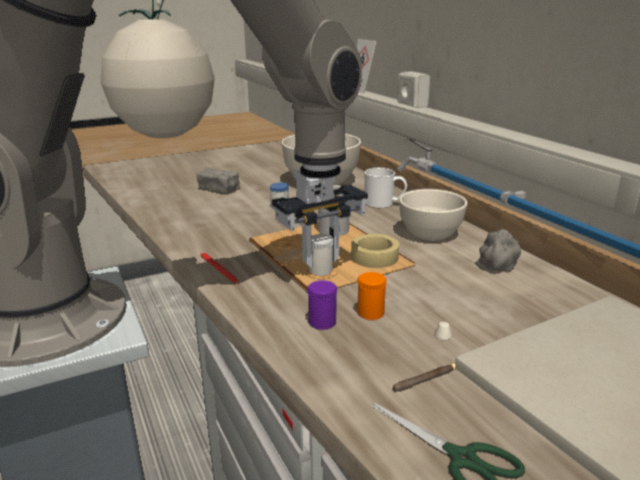

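```bash
python3 - <<'E'
from plant import env,jaws
from h import *
jaws.set_gripper(.07); st()
up(.509,-.0815,.2)
go(.59,.3202,.2,90); st(); snap('f')
p=np.load('top_f.npz')['p'];cv2.imwrite('pics/c7.png',cv2.resize(p[170:295,250:390,::-1],None,fx=4.8,fy=4.8,interpolation=cv2.INTER_CUBIC))
E
```

```text
t 30.84 tcp [ 0.5083 -0.0816 -0.0112] rot [-179.9   -0.    92.7] w 0.0701 F [-0.3  0.   0. ]
t 33.37 tcp [0.5907 0.3186 0.1608] rot [180.    0.   89.9] w 0.0703 F [ 0.3 -1.   0.2]
```

View pics/c7.png

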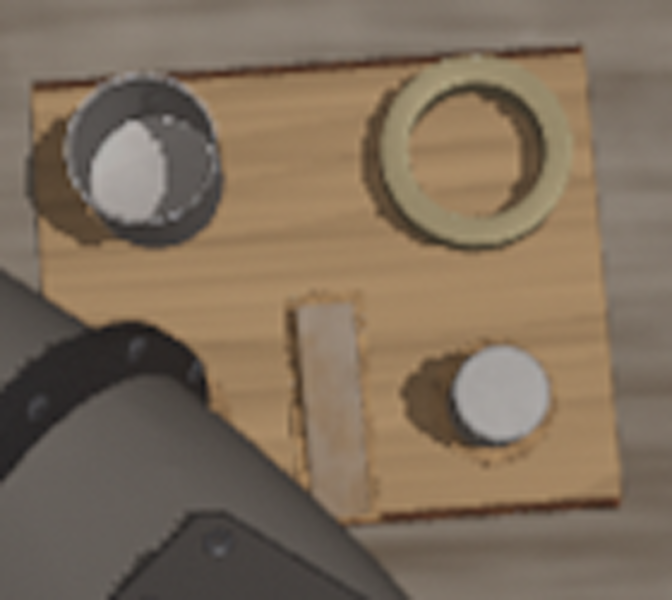

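View pics/side_f.png

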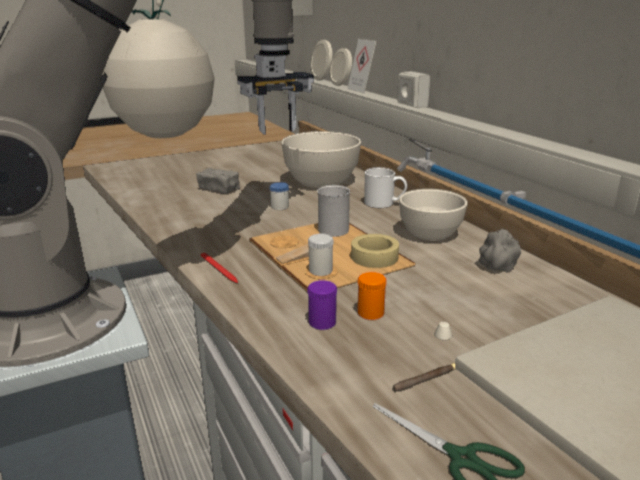

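```bash
python3 - <<'E'
from plant import env,jaws,eyes
from h import *
c=eyes.get_calibration('top')
w=onplane(c,np.array([501,394])/4.8+[250,170]-np.array([.4,.4]),.082)[0]; print('white lid',w)
assert np.hypot(w[0]-.509,w[1]+.0815)<.005
wx,wy=(w[:2]+[.509,-.0815])/2
x,y=.59,.3202
jaws.set_gripper(.09)
up(x,y,.10)
print(up(x,y,.012,rate=.08,f_stop=8)); st()
jaws.set_gripper(0.0); st()
up(x,y,.22); st()
go(wx,wy,.22,92.7); st()
up(wx,wy,.115,rate=.12)
print(up(wx,wy,.0915,rate=.025,f_stop=4)); st()
snap('g')
E
```

```text
white lid [ 0.50773297 -0.08115975  0.082     ]
False
t 35.89 tcp [ 0.5903  0.3205 -0.0264] rot [180.  -0.  90.] w 0.0901 F [-0.1  0.   0.9]
t 36.63 tcp [ 0.5902  0.3202 -0.027 ] rot [180.  -0.  90.] w 0.0483 F [ 1.4 -0.7 -0. ]
t 37.83 tcp [0.5895 0.3197 0.1797] rot [-1.799e+02  1.000e-01  9.000e+01] w 0.0478 F [-0.1 -0.1 -2.5]
t 39.34 tcp [ 0.5089 -0.0803  0.1811] rot [180.   -0.   92.8] w 0.0476 F [ 0.9  0.7 -1.8]
True
t 41.16 tcp [ 0.5083 -0.0814  0.0548] rot [-180.     0.    92.7] w 0.0474 F [-1.5 -0.1  9.6]
```

View pics/side_g.png

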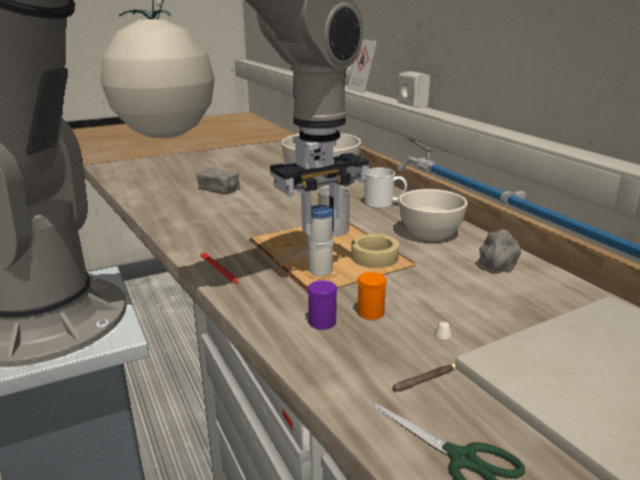

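```bash
python3 - <<'E'
from plant import env,jaws,eyes
from h import *
jaws.set_gripper(.07); st()
up(.5084,-.0813,.27); st()
go(.591,-.3687,.2,180); st(); snap('h')
p=np.load('top_h.npz')['p'];q=np.load('side_h.npz')['p']
cv2.imwrite('pics/c8.png',np.hstack([cv2.resize(p[170:295,270:390,::-1],(400,417),interpolation=cv2.INTER_CUBIC),cv2.resize(q[180:305,260:380,::-1],(400,417),interpolation=cv2.INTER_CUBIC)]))
E
```

```text
t 41.82 tcp [ 0.5076 -0.0814  0.0544] rot [-179.9   -0.    92.7] w 0.0701 F [-0.   0.1  0.4]
t 42.85 tcp [ 0.5078 -0.0814  0.23  ] rot [-179.9   -0.    92.7] w 0.0699 F [-0.5  0.1 -0.4]
t 44.39 tcp [ 0.5912 -0.3677  0.161 ] rot [ 180.    0. -180.] w 0.0701 F [-0.4  0.4  0.4]
```

View pics/c8.png

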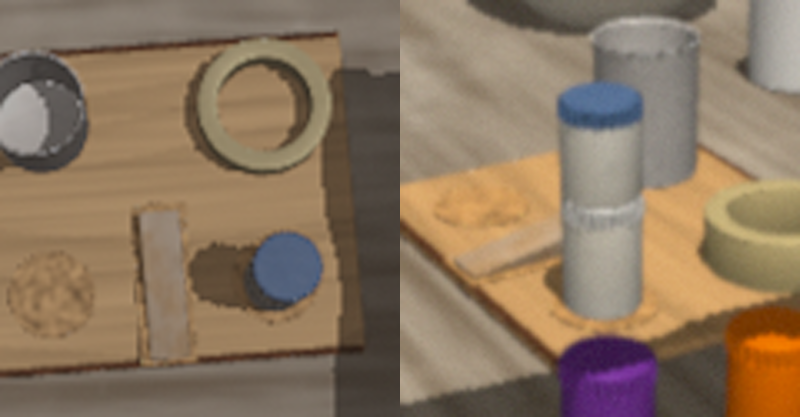

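View pics/side_h.png

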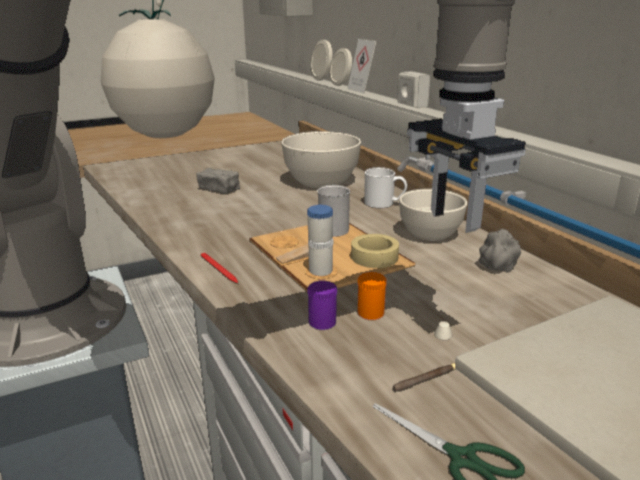

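The stack is straight, blue on white (side crop (600,200)). Now the key at side (443,329), grasped low.

```bash
python3 - <<'E'
from plant import env,jaws,eyes
from h import *
x,y=.591,-.3687
up(x,y,.06)
print(up(x,y,.003,rate=.04,f_stop=5)); st()
jaws.set_gripper(0.0); st()
up(x,y,.1,rate=.1); st(); snap('i')
q=np.load('side_i.npz')['p']
cv2.imwrite('pics/c9.png',cv2.resize(q[180:360,370:520,::-1],None,fx=3.3,fy=3.3,interpolation=cv2.INTER_CUBIC))
E
```

```text
False
t 46.92 tcp [ 0.5911 -0.3688 -0.0357] rot [-180.    0.  180.] w 0.0701 F [-0.9 -0.3 -0.6]
t 47.7 tcp [ 0.591  -0.3687 -0.036 ] rot [ 180.   -0. -180.] w 0.0249 F [0.4 0.8 0.3]
t 48.82 tcp [ 0.5905 -0.3686  0.0602] rot [ 1.8e+02 -1.0e-01 -1.8e+02] w 0.025 F [ 0.4 -0.1 -0.2]
```

View pics/c9.png

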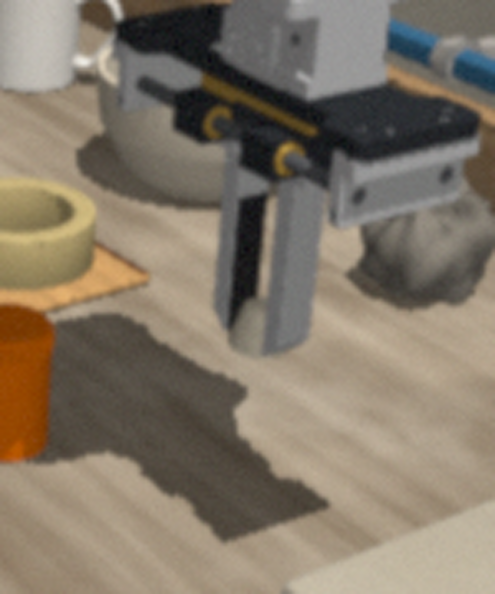

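```bash
python3 - <<'E'
from plant import eyes
from h import *
cs=eyes.get_calibration('side')
q=np.load('side_i.npz')['p']
cv2.imwrite('pics/c10.png',cv2.resize(q[250:300,420:480,::-1],None,fx=12,fy=12,interpolation=cv2.INTER_CUBIC))
print('tcp tip proj',(proj(cs,[.5905,-.3686,.099])-[420,250])*12, 'key base ring if centred', ((proj(cs,[[.5905+.015*np.cos(a),-.3686+.015*np.sin(a),.096] for a in np.linspace(0,6.28,8,endpoint=False)])-[420,250])*12).round().tolist())
P=cloud(cs,np.load('side_i.npz')['d']); print([P[v,445].round(3).tolist() for v in (276,280,284)])
E
```

```text
tcp tip proj [[325.63589765 384.65250369]] key base ring if centred [[413.0, 380.0], [336.0, 354.0], [253.0, 357.0], [210.0, 388.0], [233.0, 430.0], [310.0, 457.0], [397.0, 453.0], [439.0, 421.0]]
[[0.58, -0.375, 0.115], [0.58, -0.375, 0.108], [0.58, -0.376, 0.101]]
```

View pics/c10.png

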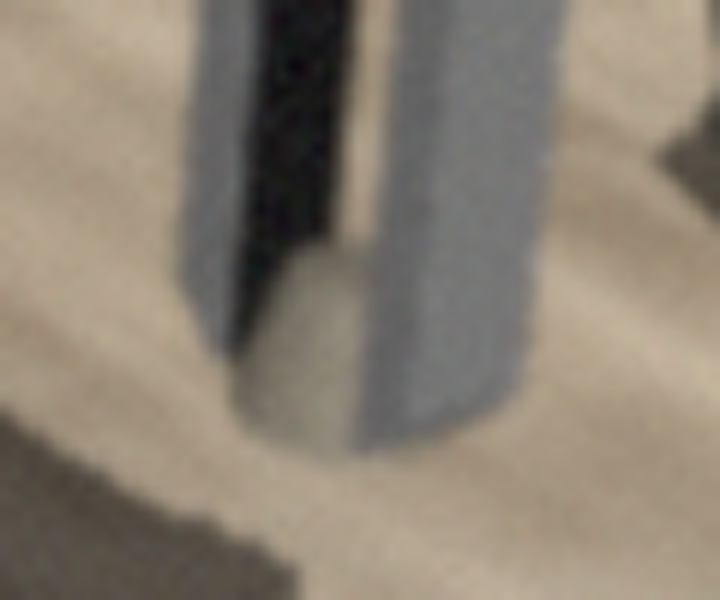

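The key is upright and centred between the fingers (its base outline matches the prediction to about 2 mm). Placing it.

```bash
python3 - <<'E'
from plant import env,jaws,eyes
from h import *
up(.591,-.3687,.26,rate=.2)
x,y=.501,.0883
go(x,y,.26,182.7); st()
up(x,y,.05,rate=.15)
print(up(x,y,.0125,rate=.025,f_stop=3)); st()
snap('j')
q=np.load('side_j.npz')['p']
cv2.imwrite('pics/c11.png',cv2.resize(q[180:300,230:390,::-1],None,fx=5,fy=5,interpolation=cv2.INTER_CUBIC))
E
```

```text
t 51.57 tcp [0.5016 0.0873 0.2209] rot [ 180.    -0.  -177.4] w 0.0253 F [ 0.7 -1.  -0.4]
True
t 54.57 tcp [ 0.5009  0.0883 -0.0264] rot [-180.    -0.  -177.3] w 0.0254 F [-0.2 -0.2  6.6]
```

View pics/c11.png

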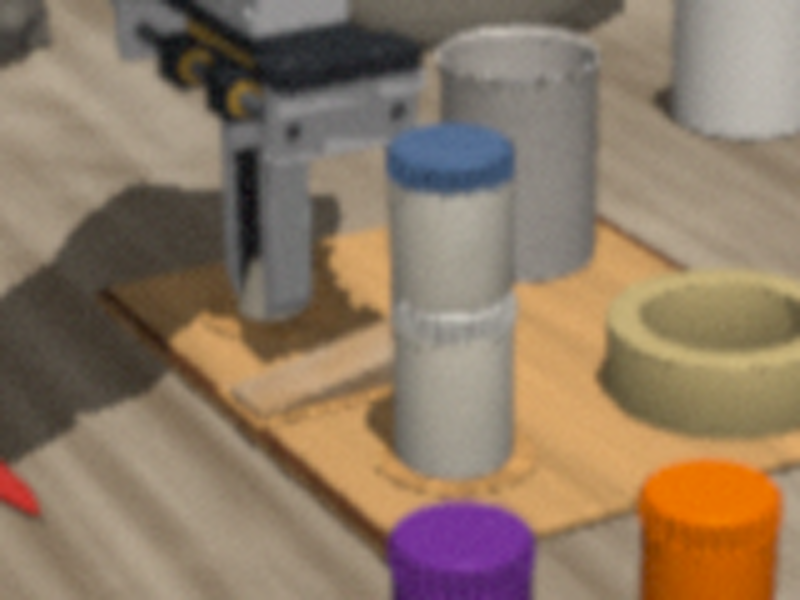

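```bash
python3 - <<'E'
from plant import env,jaws,eyes
from h import *
jaws.set_gripper(.045); st()
up(.501,.0883,.25,rate=.15)
go(.5,.35,.3,150); st(); env.dwell(.3); snap('k')
p=np.load('top_k.npz')['p'];q=np.load('side_k.npz')['p']
cv2.imwrite('pics/c12.png',np.hstack([cv2.resize(p[170:295,250:390,::-1],(400,357),interpolation=cv2.INTER_CUBIC),cv2.resize(q[180:300,230:370,::-1],(400,343),interpolation=cv2.INTER_CUBIC)[:343]] if 0 else [cv2.resize(p[170:290,250:390,::-1],(400,343),interpolation=cv2.INTER_CUBIC),cv2.resize(q[180:300,250:390,::-1],(400,343),interpolation=cv2.INTER_CUBIC)]))
E
```

```text
t 55.19 tcp [ 0.5004  0.0882 -0.0269] rot [ 1.800e+02 -1.000e-01 -1.773e+02] w 0.0449 F [ 0.1  0.7 -0.1]
t 57.97 tcp [0.5004 0.3489 0.2604] rot [-179.9   -0.   150. ] w 0.045 F [-0.2 -0.4 -0.3]
```

View pics/c12.png

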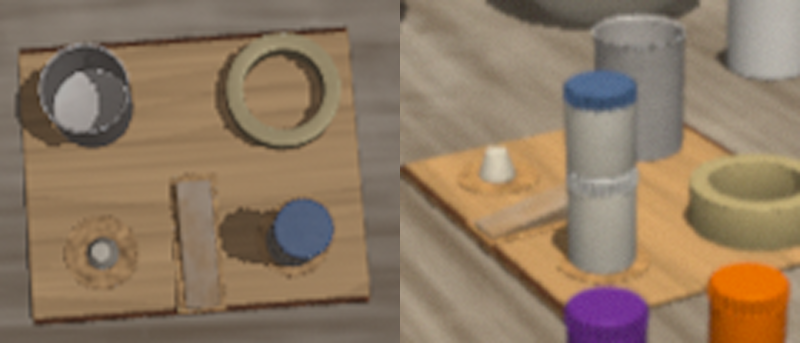

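View pics/top_k.png

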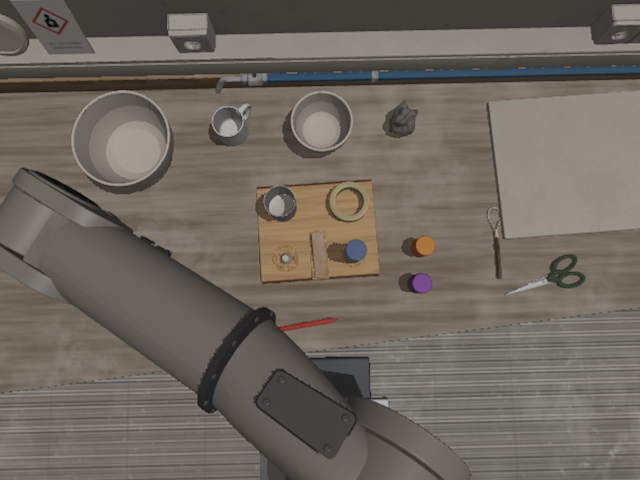

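Everything stands as intended: key upright in the middle of the left pad (top (286,258)), stack on the right pad (356,250), wedge on the oblong pad. A last numeric check, then hand in.

```bash
python3 - <<'E'
from plant import env,job,eyes
from h import *
c=eyes.get_calibration('top'); s=np.array([140/400,120/343]); o=np.array([250,170])
f=lambda u,v,z: onplane(c,np.array([u,v])*s+o-.4,z)[0,:2]
print('key-L',f(101,252,.033)-[.501,.0883]); print('blue-R',f(303,229,.144)-[.509,-.0815])
print('wedge-long',(f(195,181,.032)+f(201,308,.012))/2-[.5075,.0032])
a,b=np.load('top0.npz')['p'].astype(int),np.load('top_k.npz')['p'].astype(int)
print('tape/can pixel diff',np.abs(a-b)[183:222,330:370].mean(),np.abs(a-b)[185:220,264:298].mean())
job.close_job(); print(env.read_t())
E
```

```text
key-L [-0.00070897 -0.0010649 ]
blue-R [-0.00189748  0.00095193]
wedge-long [-0.00181987 -0.00051967]
tape/can pixel diff 3.579700854700855 3.272829131652661
the job is handed in; nothing more can be done
the job is handed in; nothing more can be done
```

I laid out the kit in the order asked and handed the job in at about 58 s of the 125 s allowed. No verdict is reported, so what follows is from my own last checks.

- **Placing:** The wedge lies along the oblong pad. The white jar stands on the right pad in front of the tape roll, with the blue jar on top. The key stands upright on the left pad in front of the tin can.
- **Last camera check:** The key, the blue jar and the wedge measured within about 2 mm of their pad centres. The white jar was within about 1.5 mm when I measured it, before the blue jar went on. The tape roll and the can look unchanged from the first picture.
- **What disagreed:** My first wedge grasp closed on nothing, because the real fingertips sit about 39 mm above the reported tool position. I confirmed that with the side camera and a light touch on the bench. I corrected every height after that, and each later placing touched down within about 2 mm of the expected height.

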